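Show the TV remote to the webcam

ROBOT

A 6-joint arm with a two-finger parallel gripper is mounted at the origin on the work surface. World frame = base frame: x ahead of the robot, y to its left, z up, the work surface at z = 0. Lengths are in mm, angles in rad, forces in N, time in s.
With the tool pointing down it reaches from about 350 to 975 mm from the base axis. Payload 7.1 kg.
Tool frame: the origin (TCP) lies midway between the tips of the shut fingers; the grasp point (between the pads) lies ctrl.grip_point_offset behind it (ctrl.grip_point_offset is the distance from the TCP to the grasp point, in mm); z points along the fingers, y is the line along which they close (so a half turn about z gives the same grasp; the last joint's range is limited). The gripper opens to 88 mm and grips with 3 to 60 N. Pads are 20 mm wide; open, the fingers measure 115 mm over their backs; the gripper's body (75 mm by 178 mm) begins 61 mm behind the grasp point.
Start: joints at [1.309, 0.423, 1.63, -0, 1.089, -0.019], TCP at [150.232, 606.659, 222.675] pointing down, gripper open.
Joint ranges: [-3, 3], [-0.9, 2.11], [0.09, 2.58], [-1.31, 4.45], [0.11, 2.69], [-2.54, 2.54]. Speed limits (rad/s): [2.39, 2.39, 3.01, 3.14, 3.14, 3.14].

INTERFACE

Orientations are given as a rotation vector (axis times angle).
In Python, from workcell import ctrl gives the robot as it stands.
- The arm moves only by the tool apply_moves, never from a script. Its argument "targets" is a list of rows, each an object of numbers: "tx", "ty", "tz": the shift along the world's x, y, z in m; "spin": the turn about the world's z in degrees. In form: [{"tx": .., "ty": .., "tz": .., "spin": ..}, ...]. A call has exactly 8 rows; each row is the pose to reach, as a shift and turn from the pose commanded when the call began; what a row does not reach only later rows make up. A row lasts 1/10 s, in which the tool goes at most 50 mm and 8.59 degrees, less where a joint would pass 70% of its speed; a pose out of reach is approached as far as the arm can. A call with a gripper value outside its range is refused whole. "gripper" is the closure, from -1 (fully open) to 1 (shut), set as the call begins (left out, the last holds). The fingers move at their own pace and stop on an object; the grip force is fixed at half the most. Time passes only in rows, so rows that repeat a pose let the fingers close, or fill a call up. It gives the time, the measured TCP pose, the force, the opening and the grip force at its end, in the units of the state.
- ctrl.get_obs(): the state, without advancing time (a new reading comes with each control period).
- ctrl.get_image(name): name is "scene" or "top" or "wrist"; returns the picture (400x640x3 uint8, red, green, blue); there is no depth.
- ctrl.get_calibration(name): a dict with "fov_y" (degrees; the focal length in pixels is half the picture's height over the tangent of half this angle, whatever the lens; pixels are square), "cx", "cy" (the principal point, pixels), "rvec" (rotation vector, rad) and "tvec" (3), from world to camera coordinates, as OpenCV has them. Camera axes: x right, y down, z forward; pixel columns grow to the right and rows downward; lengths in mm; the calibration is good to about 2 mm. A picture is of the moment at which its call begins: read the wrist's pose just before it. get_calibration takes no time and is no camera call; for the wrist camera it gives the pose at the moment of the call.
- ctrl.close_job(): hands the job in; it is judged then, once.
Trained networks look in the newest picture that a camera, given by its name, has taken for a name from the list of things; names that differ only in an ending like _2 or _b are one class to them, and where a whole thing is asked for, a point or a joint stands for the part that bears it (a point fixed in the world has none). Each returns a list of dicts, best first, with "score" (0 to 1); they miss things now and then, are a little off and sometimes report something else, mostly with a low value. They report only what shows in the picture. A call takes as long as a camera call. They do not tell look-alikes from the thing itself.
- ctrl.outline_of(name, camera): "pixels" (400x640 bool, what is visible of it) and "box" ([left, top, right, bottom] in pixels, round what is visible of it).
- ctrl.pinpoint(name, camera): "uv" ([column, row] in pixels: a listed point, or the origin of a listed thing).
The state is a dict: "t": time; "qpos": joint angles; "qvel": joint speeds; "joint_torque": joint torques, N m; "ee_pos": TCP position; "orientation": TCP orientation; "ft_force": force on the tool from outside, world axes, zero at the start; "moment": the same for the moment, N m; "width": finger opening in mm; "grasp_force": force on a finger pad.
Only numpy, scipy, OpenCV 4.12 (cv2) and the standard library are available. Lean on these libraries where they do the work, as an engineer would, in place of code of your own. Each camera call takes 0.05 s, during which the arm holds its last target. There are 200 camera calls.

TASK

We want to see on the webcam whether the infrared light in the nose of the long TV remote works: first put the wooden ring that is lying on its keys back on the post of the stacking toy, down on the other rings, and let go of it. Then pick up the long remote and hold it in the air, keys up, with its rounded nose pointing straight into the webcam's lens, centred on it and about 10 cm in front of it, tilted to match the way the webcam looks; finish while still holding it there, still. Leave the webcam, the mug, the photo cube and the small remote where and as they are.

Things in the scene. Friction and masses are not known exactly. Their poses are not given: they have to be found in the camera images.
- remote: the long TV remote, black plastic with grey keys, lying keys up on the table, 170 long x 48 wide x 22 high, about 130 g. One end (+x) is a half-round nose of radius 24 seen from above, with the round direction pad 45 behind its tip; the other end is square. Origin: centre of its underside; x along its length to the nose, z up out of the keys
- nose (a point): the infrared light at the tip of the long remote's nose, 85 ahead of the remote's origin and 11 above its underside; axes as the remote's
- ring: plain wooden toy ring lying flat on the long remote, outer diameter 62, hole 28, 24 high, about 40 g. Origin: centre of its underside, z along its axis. The remote under it is narrower than the ring
- toy: wooden stacking toy, fixed to the table: round base of diameter 104 and 15 high, on it two fixed rings of diameter 90 and 74, each 24 high, and an upright post of diameter 17 with a tapered tip, 105 above the table. Origin: centre of its underside
- seat (a point): the point on the toy's post axis where the loose ring's underside must rest: top of the upper fixed ring, 63 above the table (the post stands 42 above it)
- tripod: the webcam's small table tripod, fixed, three black legs reaching 80 from the axis, a fork at the top. Origin: on the table under its axis; the webcam looks to its -x side; the hinge of the webcam is 260 above the table
- webcam (a joint): tilt of the webcam, a white cylinder of diameter 44 and 60 long lying along its line of sight, centred on the hinge: 0 = looking level, grows as it looks further down (rad); stiff, stays as it is
- lens (a point): centre of the webcam's lens, at its dark front end, 32 from the hinge. Axes: the webcam looks along -x of this frame, x points back into the webcam, y to the side (level), z up square to the line of sight. Held right, the remote has the same axes as this frame, its nose at about (-100, 0, 0) in it
- mug: blue ceramic mug, diameter 80, 90 high, with a handle; a bystander. Origin: centre of its underside
- cube: photo cube, clear with pictures, 70 each way; a bystander. Origin: centre of its underside
- small_remote: small black remote, 100 x 36 x 14, square at both ends, lying on the table with nothing on it; a bystander, not the one to be picked. Origin: centre of its underside
Mind the look-alikes: they are no part of the job. Leave any purple look-alike of the ring alone. What is shaped like the remote but green is not meant.

How it is judged (in metres and radians):
On the way:
1. the ring is on the toy's post, down on the upper fixed ring, and let go (horizontal distance between ring and seat below 0.012 m and z of ring in the frame of seat between -0.006 and 0.006 m and angle between ring's own z axis and vertical below 0.15 rad and contact force between the fingers and ring below 0.1 N and linear speed of ring below 0.03 m/s), for 0.3 s.
At the end, for the whole second after the job is handed in: Ring on the post, within 12 mm of its axis and 6 mm of its seat; long remote held still by the fingers alone, keys up (within 0.9 rad), nose 60 to 140 mm before the lens, within 20 mm of its line of sight sideways and in height, pointing into it within 0.2 rad (horizontal distance between ring and seat below 0.012 m and z of ring in the frame of seat between -0.006 and 0.006 m and angle between ring's own z axis and vertical below 0.15 rad and contact force between the fingers and ring below 0.2 N and x of nose in the frame of lens between -0.14 and -0.06 m and y of nose in the frame of lens between -0.02 and 0.02 m and z of nose in the frame of lens between -0.02 and 0.02 m and x of remote in the frame of lens below -0.12 m and angle between the x axis of remote and the x axis of lens, either way round below 0.2 rad and angle between remote's own z axis and vertical below 0.9 rad and contact force between the fingers and remote above 1 N and height (world z) of remote above 0.08 m and contact force between remote and tripod below 0.1 N and contact force between remote and toy below 0.1 N and contact force between remote and ring below 0.1 N and contact force between remote and mug below 0.1 N and contact force between remote and cube below 0.1 N and contact force between remote and small_remote below 0.1 N and linear speed of remote below 0.03 m/s and angular speed of remote below 0.2 rad/s); the arm keeps its last pose, push and grip.
It fails at once if the webcam is moved or tilted by more than 10 mm at its lens (distance of lens from where it was at the start of the episode above 0.01 m).
It fails at once if the remote hits the webcam (contact force between remote and tripod above 3 N).
It fails at once if the mug is moved by more than 30 mm or tipped (distance of mug from where it was at the start of the episode above 0.03 m or angle between mug's own z axis and vertical above 0.4 rad).
It fails at once if the photo cube is moved by more than 30 mm or tipped (distance of cube from where it was at the start of the episode above 0.03 m or angle between cube's own z axis and vertical above 0.4 rad).
It fails at once if the small remote is moved by more than 30 mm or tipped (distance of small_remote from where it was at the start of the episode above 0.03 m or angle between small_remote's own z axis and vertical above 0.4 rad).
It also fails if it takes over 64 s, if anything falls off the work surface, if the arm or the gripper's body presses on something with over 40 N, if the wrist force passes 120 N, or if a joint passes its speed limit or range.

## Working session

There is one attempt and no reset: what is moved stays moved. The work goes in short steps, Python scripts to look and compute and a tool call to move; the robot and the scene stay as the last step left them, time stands still between calls to the robot, and variables do not carry over. Pictures are saved under pics/ and viewed, at most 10 in all, crops included, and the job is handed in when it is done.

Besides the shell and the picture viewer there is one more tool, called after "Emit:" by a JSON object that holds its "method" and its "body", one argument or row to a line. apply_moves: Moves the arm, as the interface text tells. Its arguments: {"type":"object","properties":{"targets":{"type":"array"},"gripper":{"type":"number"}},"required":["targets"]}

```bash
mkdir -p pics; cat > h.py <<'E'
import numpy as np, cv2
from workcell import ctrl
def cam(n):
    c=ctrl.get_calibration(n); f=200/np.tan(np.radians(c['fov_y'])/2)
    return np.array([[f,0,c['cx']],[0,f,c['cy']],[0,0,1.]]),np.array(cv2.Rodrigues(np.array(c['rvec'],float))[0]),np.array(c['tvec'],float)
def proj(C,p):
    K,R,t=C; q=K@(R@np.asarray(p,float)+t); return q[:2]/q[2]
def ray(C,uv):
    K,R,t=C; d=R.T@np.linalg.inv(K)@np.array([uv[0],uv[1],1.]); return -R.T@t, d/np.linalg.norm(d)
def atz(C,uv,z):
    o,d=ray(C,uv); return o+d*(z-o[2])/d[2]
def tri(obs):
    A=np.zeros((3,3));b=np.zeros(3)
    for C,uv in obs:
        o,d=ray(C,uv);P=np.eye(3)-np.outer(d,d);A+=P;b+=P@o
    x=np.linalg.solve(A,b); return x,[np.round(proj(C,x)-uv,1) for C,uv in obs]
E
python3 - <<'E'
from h import *
np.set_printoptions(precision=1,suppress=True)
ims=[]
for n in ['scene','top','wrist']:
    im=ctrl.get_image(n); cv2.imwrite(f'pics/{n}0.png',im[:,:,::-1])
    K,R,t=cam(n); print(n,K[0,0],-R.T@t,R[2])
    for k in ['remote','nose','ring','toy','seat','tripod','lens','mug','cube','small_remote']:
        for d in ctrl.pinpoint(k,n)[:3]: print(' ',k,np.array(d['uv']),round(d['score'],2),atz((K,R,t),d['uv'],0)[:2])
print(ctrl.grip_point_offset, ctrl.get_obs())
E
```

```text
scene 457.7409121797103 [1333.5  527.8 1216.2] [-0.5 -0.3 -0.8]
  remote [420.4 298.5] 0.83 [643.7 466.7]
  remote [392.2 233.1] 0.79 [477.3 295. ]
  remote [356. 291.] 0.72 [722.  295.3]
  nose [421.3 277. ] 0.81 [576.5 440.2]
  nose [381.3 248. ] 0.61 [547.4 290.8]
  ring [388.6 230.7] 0.78 [474.9 280.9]
  ring [353.6 226. ] 0.65 [519.  175.2]
  toy [248.1 180.4] 0.66 [ 543.3 -237.4]
  seat [246.4 169.2] 0.85 [ 503.4 -275.3]
  tripod [293.8 254.7] 0.77 [714.6  70.4]
  lens [298.4 200. ] 0.82 [523.4 -37.8]
  mug [194.2 198.1] 0.89 [ 705.9 -344. ]
  cube [357.4 292.4] 0.71 [723.9 301. ]
  cube [389.7 229.3] 0.54 [468.  281.5]
  small_remote [326.6 186.8] 0.73 [421.   13.2]
top 453.584873956317 [ 481.5   70.  1341.4] [ 0.1  0.  -1. ]
  remote [258.1 258. ] 0.66 [474.7 296.2]
  remote [197.  201.6] 0.57 [646.1 479.1]
  nose [208.7 227.8] 0.88 [566.8 443.1]
  nose [258.3 227.5] 0.67 [564.4 295.3]
  nose [333.4 168. ] 0.42 [738.1  68.5]
  ring [258.4 251.5] 0.54 [493.7 295.2]
  ring [294.2 242.1] 0.53 [519.  189.2]
  toy [441.3 233.9] 0.94 [ 533.7 -243.9]
  toy [472.3 177.2] 0.34 [ 700.1 -344.2]
  seat [441.2 231.3] 0.92 [ 541.4 -244. ]
  tripod [332.6 174.3] 0.89 [719.   71.4]
  tripod [257.5 250.9] 0.37 [495.5 297.9]
  lens [328.8 165.8] 0.79 [745.2  82.2]
  mug [471.9 174.3] 0.92 [ 708.9 -343.6]
  mug [258.3 258.8] 0.5 [472.3 295.6]
  cube [257.8 171.8] 0.57 [732.1 296.2]
  cube [258.2 228.5] 0.41 [561.5 295.6]
  small_remote [358.3 268.7] 0.63 [437.5   2.6]
wrist 345.4832776655093 [ 85.2 622.6 384.8] [ 0.2 -0.1 -1. ]
18.700000000000003 {'t': 1.65, 'qpos': array([ 1.3,  0.4,  1.6,  0. ,  1.1, -0. ]), 'qvel': array([ 0.,  0.,  0., -0., -0., -0.]), 'joint_torque': array([ -0. , -54.5, -27.4,   0.1,   0. ,  -0. ]), 'ee_pos': array([150.2, 606.7, 222.7]), 'orientation': array([0.4, 3.1, 0. ]), 'ft_force': array([0.1, 0.7, 0.3]), 'moment': array([-0.,  0.,  0.]), 'grasp_force': 0.0, 'width': 88.27573048001598}
```

View pics/scene0.png

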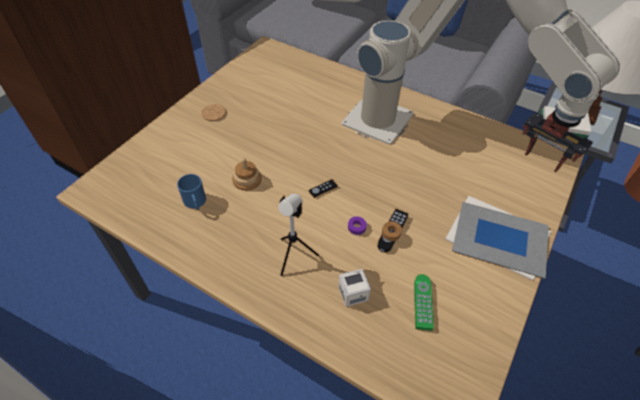

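View pics/top0.png

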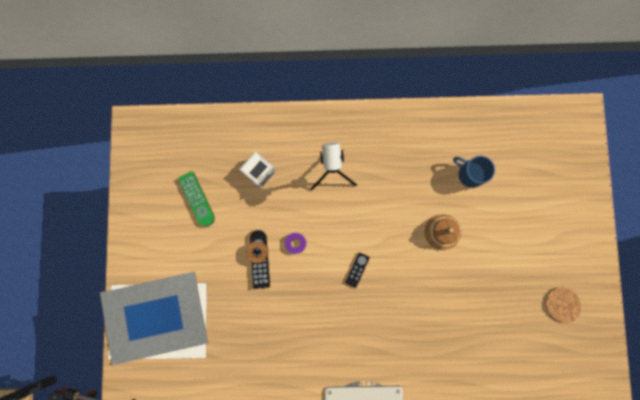

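Candidates for ring: brown at top (258,251) and purple at (294,243). The brown one fits, as it lies on the black keys. Remotes: black with the ring at top (258,260), green at (197,200), small black at (358,269). The first fits: long, black, with the ring on it. I'll confirm in one enlarged crop and measure with two views.

```bash
python3 - <<'E'
from h import *
np.set_printoptions(precision=1,suppress=True)
a=cv2.imread('pics/top0.png')[215:305,225:315]; b=cv2.imread('pics/scene0.png')[180:280,265:425]; c=cv2.imread('pics/top0.png')[130:200,300:370]
r=lambda i,w,h:cv2.resize(i,(w,h),interpolation=cv2.INTER_CUBIC)
cv2.imwrite('pics/crop1.png',np.vstack([np.hstack([r(a,300,300),r(c,300,300)]),r(b,480,300) if 0 else cv2.copyMakeBorder(r(b,480,300),0,0,0,120,0)]))
S,T=cam('scene'),cam('top')
print('toy',tri([(S,(248.1,180.4)),(T,(441.3,233.9))]),'seat',tri([(S,(246.4,169.2)),(T,(441.2,231.3))]))
print('tripod',tri([(S,(293.8,254.7)),(T,(332.6,174.3))]),'lens',tri([(S,(298.4,200)),(T,(328.8,165.8))]))
print('ring',tri([(S,(388.6,230.7)),(T,(258.4,251.5))]),'nose',tri([(S,(381.3,248)),(T,(258.3,227.5))]),'rem',tri([(S,(392.2,233.1)),(T,(258.1,258))]))
for n in ['scene','top']:
    for k in ['ring','lens','webcam','remote','tripod']:
        for d in ctrl.outline_of(k,n)[:3]:
            v,u=np.nonzero(d['pixels']); print(n,k,round(d['score'],2),d['box'],u.mean(),v.mean(),len(u))
E
```

```text
toy (array([ 534.1, -246.9,  -14.4]), [array([-0.1, -0. ]), array([-0.1,  0.1])]) seat (array([ 540.8, -234.2,   56.6]), [array([1.1, 0.2]), array([ 1.2, -0.7])])
tripod (array([717.7,  71.9,   5.6]), [array([-0.2, -0. ]), array([-0.2,  0.1])]) lens (array([694.4,  80.6, 256.2]), [array([-0.3, -0. ]), array([-0.3,  0.2])])
ring (array([494.3, 288.5,  29.1]), [array([ 0.7, -0. ]), array([ 0.6, -0.3])]) nose (array([562.3, 293.4,  21.4]), [array([-0.6, -0. ]), array([-0.6,  0.3])]) rem (array([475.2, 295.5,  -2.1]), [array([ 0.4, -0. ]), array([ 0.3, -0.2])])
scene ring 0.55 [381.4, 219.0, 401.4, 241.0] 391.4263322884012 230.8746081504702 319
scene ring 0.55 [345.5, 215.9, 366.7, 234.7] 356.81639344262294 225.13114754098362 305
scene ring 0.24 [279.7, 194.5, 315.0, 273.5] 292.3315436241611 219.88724832214766 745
scene lens 0.78 [279.3, 194.0, 304.4, 216.9] 290.0516795865633 203.87596899224806 387
scene remote 0.96 [380.7, 208.8, 410.7, 251.5] 392.34751773049646 229.9598108747045 423
scene remote 0.73 [414.9, 272.5, 435.2, 331.9] 423.3240832507433 303.2398414271556 1009
scene tripod 0.75 [279.5, 192.6, 321.7, 277.5] 292.4276094276094 223.3973063973064 891
scene tripod 0.7 [179.6, 173.4, 208.1, 205.6] 191.90012970168613 190.99221789883268 771
top ring 0.75 [244.3, 240.5, 269.6, 263.7] 256.8829431438127 252.2876254180602 299
top ring 0.65 [283.7, 232.6, 307.4, 256.3] 294.78135048231513 242.5016077170418 311
top lens 0.92 [320.8, 144.3, 342.7, 172.0] 331.86170212765956 156.19148936170214 470
top webcam 0.9 [324.1, 144.3, 341.1, 173.1] 331.97899159663865 156.4558823529412 476
top webcam 0.18 [425.0, 216.6, 462.0, 250.2] 442.98198198198196 232.28328328328328 999
top remote 0.97 [248.8, 230.7, 271.8, 289.8] 259.9505247376312 263.40929535232385 667
top remote 0.73 [178.6, 173.6, 215.4, 228.0] 197.08930540242557 199.1521499448732 907
top tripod 0.71 [314.2, 142.9, 356.5, 188.9] 331.6635135135135 162.0391891891892 740
```

View pics/crop1.png

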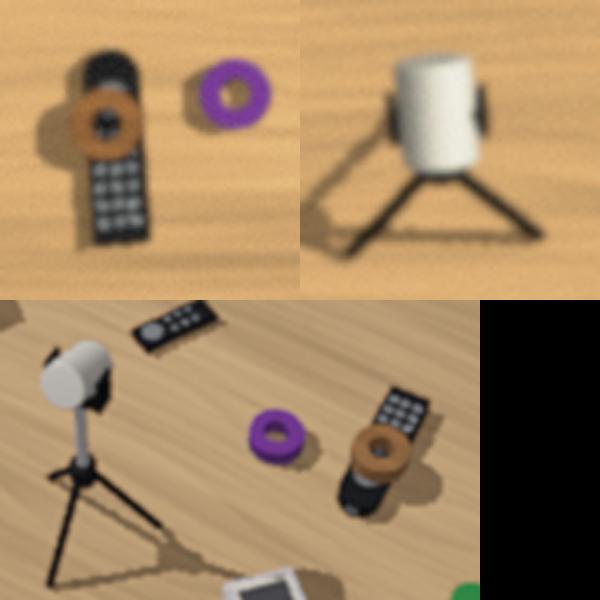

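The crop shows the brown ring on the long black remote, whose nose is up in the picture and so points along +x. The purple ring and the green remote are look-alikes. The webcam body points towards the robot (-x). I'll move above the ring now.

Emit:
{"method": "apply_moves", "body": {
  "targets": [
    {"tx":0.03,"ty":-0.035,"tz":0,"spin":2},
    {"tx":0.06,"ty":-0.07,"tz":0.01,"spin":4},
    {"tx":0.1,"ty":-0.11,"tz":0.02,"spin":6},
    {"tx":0.13,"ty":-0.15,"tz":0.02,"spin":8},
    {"tx":0.16,"ty":-0.19,"tz":0.02,"spin":10},
    {"tx":0.2,"ty":-0.23,"tz":0.02,"spin":12},
    {"tx":0.23,"ty":-0.27,"tz":0.02,"spin":14},
    {"tx":0.26,"ty":-0.3,"tz":0.02,"spin":14.6}
  ],
  "gripper": -1
}}

```text
t: 2.95
ee_pos: [406.9, 309.3, 243.0]
orientation: [-0.021, 3.141, 0.0]
ft_force: [0.8, 0.2, -0.9]
width: 88.0
grasp_force: 0.0
```

```bash
cat > look.py <<'E'
from h import *
import sys
np.set_printoptions(precision=1,suppress=True)
def look(name,keys,outl=(),pic=True):
    o=ctrl.get_obs(); R=cv2.Rodrigues(np.array(o['orientation'],float))[0]
    print('tcp',o['ee_pos'],'yaxis deg',np.degrees(np.arctan2(R[1,1],R[0,1])),'z',R[:,2],'w',o['width'],o['grasp_force'],o['t'])
    C=cam('wrist'); im=ctrl.get_image('wrist')
    if pic: cv2.imwrite(f'pics/{name}.png',im[:,:,::-1])
    np.savez(f'{name}.npz',K=C[0],R=C[1],t=C[2])
    for k,z in keys:
        for d in ctrl.pinpoint(k,'wrist')[:2]: print(k,np.array(d['uv']),round(d['score'],2),'at z',z,atz(C,d['uv'],z)[:2])
    for k,z in outl:
        for i,d in enumerate(ctrl.outline_of(k,'wrist')[:2]):
            m=d['pixels'].astype(np.uint8); 
            if i==0: np.save(f'{name}_{k}.npy',m)
            r=cv2.minAreaRect(np.argwhere(m)[:,::-1].astype(np.float32))
            p=[atz(C,q,z)[:2] for q in cv2.boxPoints(r)]
            print(k,'outline',round(d['score'],2),d['box'],'centre',np.mean(p,0),'corners',*p)
    return C
E
python3 - <<'E'
from look import *
look('w1',[('ring',22),('remote',0),('nose',11),('lens',250),('tripod',0)],[('ring',46),('remote',22),('webcam',260)])
E
```

```text
tcp [406.9 309.3 243. ] yaxis deg 90.7649345338321 z [ 0.  0. -1.] w 88.02147406408758 0.0 2.95
ring [301.4 245.6] 0.83 at z 22 [494.7 293.4]
ring [218.5 255.5] 0.57 at z 22 [508.7 194.4]
remote [437.2 347.4] 0.79 at z 0 [649.1 477.7]
remote [300.8 222.3] 0.6 at z 0 [472.9 291.7]
nose [303.8 287.5] 0.88 at z 11 [555.6 296.2]
ring outline 0.6 [274.1, 221.3, 330.5, 275.9] centre [488.5 295.6] corners [488.4 252.7] [443.3 295.4] [487.3 338.4] [535.1 295.8]
ring outline 0.58 [193.8, 237.6, 240.7, 279.0] centre [493.4 204.2] corners [484.4 170.6] [456.5 200.9] [501.6 238. ] [531.2 207.5]
remote outline 0.76 [413.4, 332.8, 460.8, 371.3] centre [639.  464.5] corners [612.2 429.5] [593.  460.7] [665.  499.9] [685.8 467.8]
remote outline 0.71 [275.2, 154.8, 325.0, 291.4] centre [471.9 290.2] corners [387.8 262.1] [384.9 310.3] [555.7 320.9] [559.2 267.4]
```

View pics/w1.png

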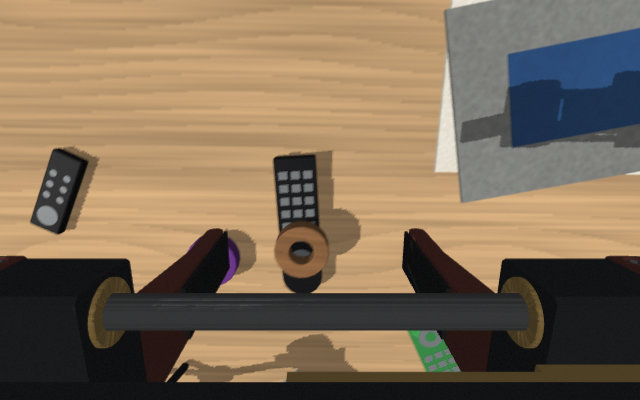

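The ring sits at (301,249) with the remote's keys behind it and its nose at (303,288). The purple ring is partly hidden at (230,258).

Emit:
{"method": "apply_moves", "body": {
  "targets": [
    {"tx":0.03,"ty":-0.005,"tz":-0.04,"spin":1},
    {"tx":0.06,"ty":-0.01,"tz":-0.08,"spin":1.9},
    {"tx":0.086,"ty":-0.015,"tz":-0.12,"spin":1.9},
    {"tx":0.086,"ty":-0.015,"tz":-0.12,"spin":1.9},
    {"tx":0.086,"ty":-0.015,"tz":-0.12,"spin":1.9},
    {"tx":0.086,"ty":-0.015,"tz":-0.12,"spin":1.9},
    {"tx":0.086,"ty":-0.015,"tz":-0.12,"spin":1.9},
    {"tx":0.086,"ty":-0.015,"tz":-0.12,"spin":1.9}
  ]
}}

```text
t: 4.2
ee_pos: [492.2, 297.0, 124.7]
orientation: [-0.072, 3.138, 0.002]
ft_force: [0.0, -0.6, 1.1]
width: 87.8
grasp_force: 0.0
```

```bash
python3 - <<'E'
from look import *
C=look('w2',[('ring',22),('remote',0),('nose',11)],[('ring',46),('remote',22)])
A=np.load('w1.npz');A=(A['K'],A['R'],A['t'])
d=[x for x in ctrl.pinpoint('ring','wrist')][0]['uv']
print(tri([(A,(301.4,245.6)),(C,d)]))
E
```

```text
tcp [492.2 297.  124.7] yaxis deg 92.64376388417773 z [ 0.  0. -1.] w 87.75326468987446 0.0 4.2
ring [186.9 214.4] 0.94 at z 22 [510.3 194.6]
ring [314.3 197.6] 0.93 at z 22 [491.8 295.8]
remote [312.2 170.2] 0.77 at z 0 [473.8 293.1]
nose [311.6 265.8] 0.76 at z 11 [555.6 296.3]
ring outline 0.92 [139.4, 177.5, 222.7, 254.3] centre [503.9 196.3] corners [503.  157.8] [464.3 206.1] [503.3 235.2] [545.1 185.9]
ring outline 0.66 [271.0, 159.8, 357.0, 246.6] centre [490.7 295.3] corners [502.6 254.4] [449.4 283.8] [477.2 335.3] [533.7 307.8]
remote outline 0.96 [274.0, 58.6, 345.3, 273.4] centre [472.9 291.7] corners [390.6 262.4] [387.2 309.3] [554.9 325. ] [559. 270.]
(array([406.9, 299.3, 285.6]), [array([-11. ,  45.7]), array([-549.9, 1700.3])])
```

Emit:
{"method": "apply_moves", "body": {
  "targets": [
    {"tx":0,"ty":-0.001,"tz":-0.03,"spin":0},
    {"tx":0,"ty":-0.001,"tz":-0.06,"spin":0},
    {"tx":0,"ty":-0.001,"tz":-0.08,"spin":0},
    {"tx":0,"ty":-0.001,"tz":-0.098,"spin":0},
    {"tx":0,"ty":-0.001,"tz":-0.098,"spin":0},
    {"tx":0,"ty":-0.001,"tz":-0.098,"spin":0},
    {"tx":0,"ty":-0.001,"tz":-0.098,"spin":0},
    {"tx":0,"ty":-0.001,"tz":-0.098,"spin":0}
  ]
}}

```text
t: 5.35
ee_pos: [492.8, 295.5, 25.8]
orientation: [-0.071, 3.139, 0.001]
ft_force: [-0.2, 0.5, 0.0]
width: 87.6
grasp_force: 0.0
```

Emit:
{"method": "apply_moves", "body": {
  "targets": [
    {"tx":0,"ty":0,"tz":0,"spin":0},
    {"tx":0,"ty":0,"tz":0,"spin":0},
    {"tx":0,"ty":0,"tz":0,"spin":0},
    {"tx":0,"ty":0,"tz":0,"spin":0},
    {"tx":0,"ty":0,"tz":0,"spin":0},
    {"tx":0,"ty":0,"tz":0,"spin":0},
    {"tx":0,"ty":0,"tz":0,"spin":0},
    {"tx":0,"ty":0,"tz":0,"spin":0}
  ],
  "gripper": 1
}}

```text
t: 6.15
ee_pos: [492.2, 295.1, 24.9]
orientation: [-0.071, 3.141, 0.0]
ft_force: [-0.1, 0.0, 5.1]
width: 61.9
grasp_force: 30.0
```

```bash
python3 - <<'E'
from look import *
A=np.load('w1.npz');A=(A['K'],A['R'],A['t']);B=np.load('w2.npz');B=(B['K'],B['R'],B['t'])
print('ring',tri([(A,(301.4,245.6)),(B,(314.3,197.6))]),'nose',tri([(A,(303.8,287.5)),(B,(311.6,265.8))]))
# toy: refine from outlines
for n in ['top','scene']:
    ctrl.get_image(n); C=cam(n)
    for k in ['toy','seat']:
        for i in range(1):
            for d in ctrl.pinpoint(k,n)[:1]: print(n,k,np.array(d['uv']),atz(C,d['uv'],63 if k=='seat' else 0))
    d=ctrl.outline_of('toy',n)[0]; v,u=np.nonzero(d['pixels']); print(d['score'],d['box'],u.mean(),v.mean())
    if n=='top': print(proj(C,(534,-240,105)), proj(C,(534,-240,0)))
look('w3',[('ring',22)])
E
```

```text
ring (array([485.9, 294.9,  44.3]), [array([0.6, 0.2]), array([-0.9, -0.3])]) nose (array([555.6, 296.2,  11. ]), [array([0., 0.]), array([-0., -0.])])
top toy [442.4 232.5] [ 537.8 -247.3    0. ]
top seat [443.1 232.9] [ 534.  -234.3   63. ]
0.74 [424.1, 217.9, 459.5, 251.6] 442.7384007897335 232.1609081934847
[448.9 232.1] [440.  233.8]
scene toy [247.1 178.7] [ 538.8 -245.3    0. ]
scene seat [246.8 168.8] [ 544.2 -233.7   63. ]
0.79 [232.6, 161.3, 259.6, 193.1] 246.22108345534406 176.13177159590043
tcp [492.1 295.1  24.9] yaxis deg 92.58856737908836 z [ 0.  0. -1.] w 62.20283475653721 30.000914745032787 6.55
ring [314.5 246.3] 0.82 at z 22 [492.1 294.3]
ring [128. 261.] 0.79 at z 22 [504.6 198.4]
```

Emit:
{"method": "apply_moves", "body": {
  "targets": [
    {"tx":0,"ty":0,"tz":0.03,"spin":0},
    {"tx":0,"ty":0,"tz":0.07,"spin":0},
    {"tx":0,"ty":0,"tz":0.11,"spin":0},
    {"tx":0,"ty":-0.02,"tz":0.15,"spin":0},
    {"tx":0,"ty":-0.06,"tz":0.18,"spin":0},
    {"tx":0.01,"ty":-0.11,"tz":0.18,"spin":0},
    {"tx":0.01,"ty":-0.16,"tz":0.18,"spin":0},
    {"tx":0.01,"ty":-0.2,"tz":0.18,"spin":0}
  ]
}}

```text
t: 7.45
ee_pos: [501.7, 92.9, 204.7]
orientation: [-0.071, 3.141, -0.0]
ft_force: [-0.3, -0.1, 0.1]
width: 62.1
grasp_force: 30.0
```

```bash
python3 - <<'E'
from look import *
look('w4',[('lens',250),('tripod',0)],[('webcam',260)])
E
```

```text
tcp [501.7  92.9 204.7] yaxis deg 92.58067981606297 z [ 0. -0. -1.] w 62.12130386771422 30.0005451310426 7.45
```

Emit:
{"method": "apply_moves", "body": {
  "targets": [
    {"tx":0,"ty":-0.045,"tz":0,"spin":0},
    {"tx":0,"ty":-0.09,"tz":0,"spin":0},
    {"tx":0,"ty":-0.135,"tz":0,"spin":0},
    {"tx":0,"ty":-0.18,"tz":0,"spin":0},
    {"tx":0.01,"ty":-0.225,"tz":0,"spin":0},
    {"tx":0.03,"ty":-0.265,"tz":0,"spin":0},
    {"tx":0.05,"ty":-0.3,"tz":0,"spin":0},
    {"tx":0.08,"ty":-0.335,"tz":0,"spin":0}
  ]
}}

```text
t: 8.45
ee_pos: [582.7, -240.1, 204.2]
orientation: [0.072, -3.14, -0.001]
ft_force: [0.5, 0.7, 0.8]
width: 61.7
grasp_force: 30.0
```

Emit:
{"method": "apply_moves", "body": {
  "targets": [
    {"tx":0.01,"ty":0,"tz":0,"spin":0},
    {"tx":0.01,"ty":0,"tz":0,"spin":0},
    {"tx":0.01,"ty":0,"tz":0,"spin":0},
    {"tx":0.01,"ty":0,"tz":0,"spin":0},
    {"tx":0.01,"ty":0,"tz":0,"spin":0},
    {"tx":0.01,"ty":0,"tz":0,"spin":0},
    {"tx":0.01,"ty":0,"tz":0,"spin":0},
    {"tx":0.01,"ty":0,"tz":0,"spin":0}
  ]
}}

```text
t: 9.25
ee_pos: [592.0, -239.9, 204.9]
orientation: [-0.071, 3.141, -0.0]
ft_force: [-0.1, 0.9, -0.9]
width: 61.8
grasp_force: 30.0
```

```bash
python3 - <<'E'
from look import *
C=look('w5',[('toy',0),('seat',63),('ring',200)],[('toy',30)])
print([proj(C,(537,-242,z)) for z in (0,63,105)])
E
```

```text
tcp [ 592.  -239.9  204.9] yaxis deg 92.58933430015895 z [ 0. -0. -1.] w 61.76840146085181 29.99982414767146 9.25
toy [311.5 125.3] 0.81 at z 0 [ 539.7 -246.8]
seat [310.6 130.3] 0.56 at z 63 [ 541.4 -246.8]
ring [312.7 249. ] 0.61 at z 200 [ 594.3 -241.5]
ring [577.9  30. ] 0.57 at z 200 [ 485.1 -128.7]
toy outline 0.9 [260.9, 69.7, 363.6, 177.5] centre [ 538.7 -244.9] corners [ 510.7 -307.8] [ 476.5 -219.4] [ 564.4 -179.2] [ 603.3 -273. ]
[array([316.2, 122.9]), array([316.3, 125.4]), array([316.5, 127.7])]
```

View pics/w5.png

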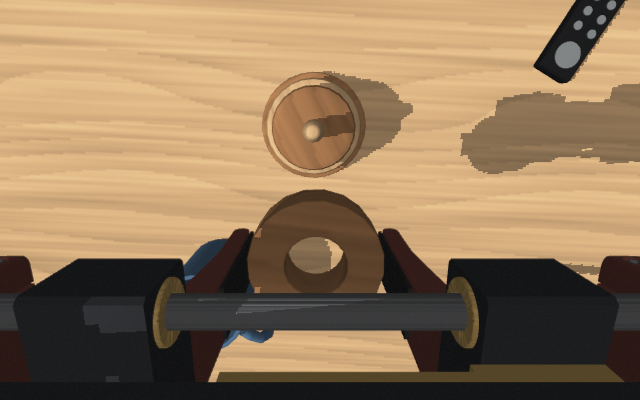

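The post tip shows at (312,131) and the upper fixed ring is centred near (313,128). The held ring is at (316,250). I'll compute the offset between them.

```bash
python3 - <<'E'
from look import *
A=np.load('w5.npz');C=(A['K'],A['R'],A['t'])
print('tip',atz(C,(312.3,131.3),105),'upper',atz(C,(313.5,128.5),63),'base',atz(C,(314.2,124.2),15))
im=cv2.imread('pics/w5.png')
a=np.linspace(0,2*np.pi,100)
def circ(x,y,z,r): return np.array([proj(C,(x+r*np.cos(t),y+r*np.sin(t),z)) for t in a])
for c in [circ(592,-240,226,31),circ(592,-240,202,14),circ(592,-240,226,14)]: print('ring proj box',c.min(0),c.max(0))
for z,r in((226,31),(226,14),(202,14)): cv2.polylines(im,[circ(592,-240,z,r).round().astype(int)],1,(0,255,0))
t=atz(C,(312.3,131.3),105)
for z,r in((105,3),(63,37),(15,52)): cv2.polylines(im,[circ(t[0],t[1],z,r).round().astype(int)],1,(0,255,0))
cv2.imwrite('pics/ov5.png',cv2.resize(im[50:310,200:430],None,fx=2.3,fy=2.3))
E
```

```text
tip [ 539.8 -245.   105. ] upper [ 539.8 -244.3   63. ] base [ 537.9 -244.    15. ]
ring proj box [245.9 199.4] [385.9 328.3]
ring proj box [288.4 220.4] [343.3 271.6]
ring proj box [284.3 237.4] [347.5 295.5]
```

View pics/ov5.png

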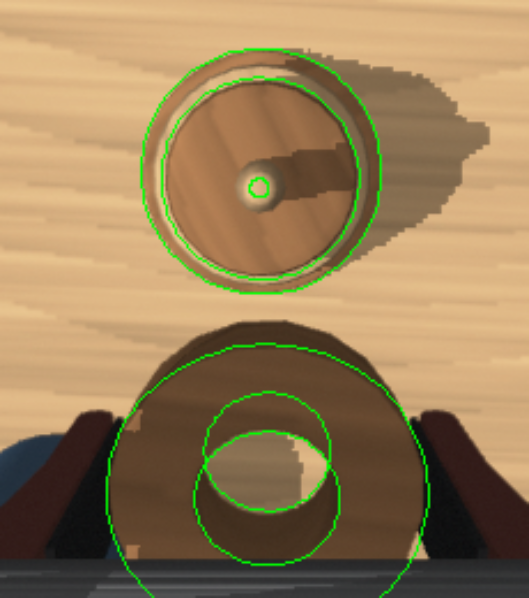

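Emit:
{"method": "apply_moves", "body": {
  "targets": [
    {"tx":-0.03,"ty":-0.003,"tz":0,"spin":0},
    {"tx":-0.052,"ty":-0.005,"tz":-0.03,"spin":0},
    {"tx":-0.052,"ty":-0.005,"tz":-0.06,"spin":0},
    {"tx":-0.052,"ty":-0.005,"tz":-0.08,"spin":0},
    {"tx":-0.052,"ty":-0.005,"tz":-0.08,"spin":0},
    {"tx":-0.052,"ty":-0.005,"tz":-0.08,"spin":0},
    {"tx":-0.052,"ty":-0.005,"tz":-0.08,"spin":0},
    {"tx":-0.052,"ty":-0.005,"tz":-0.08,"spin":0}
  ]
}}

```text
t: 10.3
ee_pos: [541.0, -245.3, 126.0]
orientation: [-0.071, 3.139, -0.002]
ft_force: [-0.7, -0.4, -0.3]
width: 62.0
grasp_force: 30.0
```

```bash
python3 - <<'E'
from look import *
o=ctrl.get_obs();p=o['ee_pos'];print(p,o['ft_force'])
C=look('w6',[('seat',63)])
im=cv2.imread('pics/w6.png');a=np.linspace(0,2*np.pi,100)
for x,y,z,r in((p[0],p[1],p[2]-3,14),(p[0],p[1],p[2]+21,14),(539.6,-244.8,105,3),(539.6,-244.8,15,52),(p[0],p[1],p[2]+21,31)):
    c=np.array([proj(C,(x+r*np.cos(t),y+r*np.sin(t),z)) for t in a]); cv2.polylines(im,[c.round().astype(int)],1,(0,255,0))
cv2.imwrite('pics/ov6.png',cv2.resize(im[120:320,200:430],None,fx=2.3,fy=2.3))
E
```

```text
[ 541.  -245.3  126. ] [-0.7 -0.4 -0.3]
tcp [ 541.  -245.3  126. ] yaxis deg 92.59970213159454 z [ 0. -0. -1.] w 61.969982158664266 30.000045150518417 10.3
```

View pics/ov6.png

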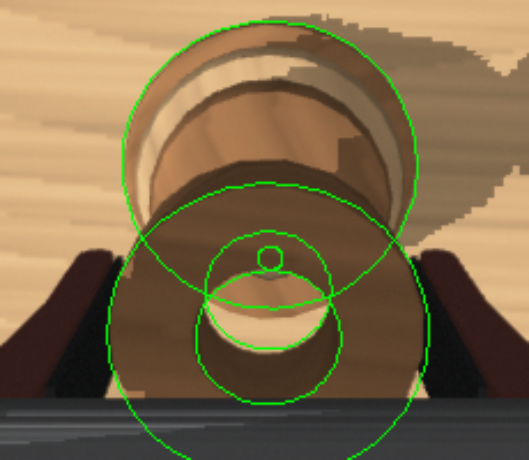

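The base outline fits (540,-245) and the hole is centred over it. Lowering now.

Emit:
{"method": "apply_moves", "body": {
  "targets": [
    {"tx":-0.001,"ty":0.0,"tz":-0.01,"spin":0},
    {"tx":-0.001,"ty":0.0,"tz":-0.02,"spin":0},
    {"tx":-0.001,"ty":0.0,"tz":-0.03,"spin":0},
    {"tx":-0.001,"ty":0.0,"tz":-0.04,"spin":0},
    {"tx":-0.001,"ty":0.0,"tz":-0.05,"spin":0},
    {"tx":-0.001,"ty":0.0,"tz":-0.059,"spin":0},
    {"tx":-0.001,"ty":0.0,"tz":-0.059,"spin":0},
    {"tx":-0.001,"ty":0.0,"tz":-0.059,"spin":0}
  ]
}}

```text
t: 11.2
ee_pos: [538.9, -244.9, 65.1]
orientation: [0.071, -3.14, -0.0]
ft_force: [-1.1, 0.8, -0.7]
width: 61.9
grasp_force: 30.0
```

Emit:
{"method": "apply_moves", "body": {
  "targets": [
    {"tx":0,"ty":0,"tz":0,"spin":0},
    {"tx":0,"ty":0,"tz":0,"spin":0},
    {"tx":0,"ty":0,"tz":0,"spin":0},
    {"tx":0,"ty":0,"tz":0,"spin":0},
    {"tx":0,"ty":0,"tz":0,"spin":0},
    {"tx":0,"ty":0,"tz":0,"spin":0},
    {"tx":0,"ty":0,"tz":0,"spin":0},
    {"tx":0,"ty":0,"tz":0,"spin":0}
  ],
  "gripper": -1
}}

```text
t: 12.0
ee_pos: [539.1, -244.9, 65.7]
orientation: [-0.071, 3.141, -0.0]
ft_force: [-0.2, 0.1, 0.3]
width: 87.6
grasp_force: 0.0
```

Emit:
{"method": "apply_moves", "body": {
  "targets": [
    {"tx":0,"ty":0,"tz":0.03,"spin":0},
    {"tx":0,"ty":0,"tz":0.06,"spin":0},
    {"tx":0,"ty":0,"tz":0.1,"spin":0},
    {"tx":0.0,"ty":0,"tz":0.14,"spin":0},
    {"tx":0,"ty":0,"tz":0.18,"spin":0},
    {"tx":-0.03,"ty":0.02,"tz":0.2,"spin":0},
    {"tx":-0.07,"ty":0.05,"tz":0.2,"spin":0},
    {"tx":-0.1,"ty":0.08,"tz":0.2,"spin":0}
  ]
}}

```text
t: 12.8
ee_pos: [437.4, -164.3, 266.2]
orientation: [-0.069, 3.14, -0.001]
ft_force: [-0.2, 0.4, 0.4]
width: 87.9
grasp_force: 0.0
```

```bash
python3 - <<'E'
from look import *
C=look('w7',[('ring',63),('lens',250)],[('ring',87)])
im=ctrl.get_image('top'); C=cam('top'); a=np.linspace(0,2*np.pi,100)
for d in ctrl.pinpoint('ring','top')[:3]: print(np.array(d['uv']),d['score'],atz(C,d['uv'],63))
print(proj(C,(539.6,-244.8,63)))
E
```

```text
tcp [ 437.4 -164.3  266.2] yaxis deg 92.53489799121724 z [ 0. -0. -1.] w 87.85262879008742 0.0 12.8
ring [241.6 261.8] 0.74 at z 63 [ 541.5 -244.8]
ring [582.  237.1] 0.72 at z 63 [494.3 137.1]
ring outline 0.94 [219.4, 236.5, 268.4, 292.4] centre [ 534.9 -236.2] corners [ 565.4 -264.6] [ 497.4 -251.3] [ 504.1 -208.9] [ 572.9 -220.3]
ring outline 0.82 [558.1, 214.2, 618.8, 257.0] centre [486.2 122.4] corners [510.9  95.1] [464.5  84.9] [461.6 148.7] [507.9 161. ]
[297.8 243.1] 0.71 [514.2 173.5  63. ]
[446.7 230.8]
```

```bash
cat > fit.py <<'E'
from h import *
from scipy.optimize import minimize
def ends(p):
    x,y,z,yaw,tilt=p; d=np.array([np.cos(tilt)*np.cos(yaw),np.cos(tilt)*np.sin(yaw),np.sin(tilt)]) # into webcam: up when looking down
    return np.array([x,y,z]),d
def sil(C,p,S=4):
    c,d=ends(p); u=np.cross(d,[0,0,1]);u/=np.linalg.norm(u);v=np.cross(u,d)
    a=np.linspace(0,2*np.pi,48,endpoint=False)
    P=[proj(C,c+s*d+22*(np.cos(t)*u+np.sin(t)*v)) for s in(-32,30) for t in a]
    return cv2.convexHull(np.float32(P))
def iou(C,m,p,S=4):
    h=sil(C,p)[:,0]; lo=np.argwhere(m)[:,::-1].min(0)-12; hi=np.argwhere(m)[:,::-1].max(0)+12
    M=cv2.resize(m[lo[1]:hi[1],lo[0]:hi[0]].astype(np.uint8),None,fx=S,fy=S,interpolation=cv2.INTER_NEAREST)
    r=np.zeros_like(M); cv2.fillPoly(r,[((h+.5-lo)*S).round().astype(int)],1)
    return (M&r).sum()/((M|r).sum())
def fit(data,p0):
    best=None
    for yaw in(-.1,.1):
        for t in(0.1,.3,.5,.7):
            q=minimize(lambda q:-sum(iou(C,m,q*sc) for C,m in data)+((q[2]*10-260)/30)**2*.1,np.r_[np.array(p0)/10,yaw*10,t*10],method='Nelder-Mead',options=dict(maxiter=400,xatol=.01,fatol=1e-4,initial_simplex=None))
            if best is None or q.fun<best.fun: best=q
            print(yaw,t,q.fun,np.round(q.x*sc,3))
    return best.x*sc
sc=np.array([10,10,10,.1,.1])
E
python3 - <<'E'
from fit import *
ims={n:ctrl.get_image(n) for n in('scene','top')}
data=[]
for n in ims:
    for k in('webcam','lens'):
        for d in ctrl.outline_of(k,n)[:2]: print(n,k,d['score'],d['box'])
    # colour segmentation: white cylinder, low saturation bright
    hsv=cv2.cvtColor(ims[n],cv2.COLOR_RGB2HSV); b={'scene':(190,222,272,312),'top':(138,178,315,350)}[n]
    m=np.zeros(hsv.shape[:2],np.uint8); s=(slice(b[0],b[1]),slice(b[2],b[3]))
    m[s]=((hsv[s][...,1]<50)&(hsv[s][...,2]>90))
    nl,l,st,_=cv2.connectedComponentsWithStats(m); j=1+st[1:,4].argmax(); m=(l==j).astype(np.uint8); print(n,st[j]); 
    np.save(f'm_{n}.npy',m); data.append((cam(n),m))
    cv2.imwrite(f'pics/m_{n}.png',m*255)
p=fit(data,(720,72,260)); print(p)
a=[]
for (C,m),n in zip(data,ims):
    im=cv2.resize(ims[n][:,:,::-1],None,fx=8,fy=8,interpolation=cv2.INTER_CUBIC)
    cv2.polylines(im,[((sil(C,p)+.5)*8).round().astype(int)],1,(0,255,0)); c=np.argwhere(m).mean(0).astype(int)*8
    a.append(im[c[0]-180:c[0]+180,c[1]-180:c[1]+180])
cv2.imwrite('pics/fit1.png',np.hstack(a))
E
```

```text
scene webcam 0.78 [276.6, 194.6, 303.3, 217.4]
scene lens 0.59 [278.1, 193.1, 302.6, 214.9]
scene [279 194  23  28 367]
top webcam 0.91 [324.1, 143.0, 341.7, 171.1]
top lens 0.89 [320.0, 142.1, 343.4, 171.5]
top lens 0.54 [247.6, 231.1, 269.7, 287.9]
top [323 143  19  28 462]
-0.1 0.1 -1.6056729783820909 [ 7.17785e+02  7.17830e+01  2.59347e+02 -1.03000e-01  1.01000e-01]
-0.1 0.3 -1.6242187415660116 [ 7.18512e+02  7.19840e+01  2.59489e+02 -9.40000e-02  3.13000e-01]
-0.1 0.5 -1.5913690060693853 [ 7.19467e+02  7.18360e+01  2.58822e+02 -1.03000e-01  4.75000e-01]
-0.1 0.7 -1.6139639916261757 [ 7.18949e+02  7.19720e+01  2.59030e+02 -1.17000e-01  3.49000e-01]
0.1 0.1 -1.6176031376974125 [7.17323e+02 7.11950e+01 2.60121e+02 1.02000e-01 1.02000e-01]
0.1 0.3 -1.6630889251942167 [7.18303e+02 7.13280e+01 2.60065e+02 1.04000e-01 3.10000e-01]
0.1 0.5 -1.6722398876717781 [7.19798e+02 7.17630e+01 2.59232e+02 1.03000e-01 5.11000e-01]
0.1 0.7 -1.6698592584708762 [7.19114e+02 7.14370e+01 2.57527e+02 1.13000e-01 5.40000e-01]
[7.19797903e+02 7.17625811e+01 2.59232044e+02 1.02986332e-01
 5.11142225e-01]
```

View pics/fit1.png

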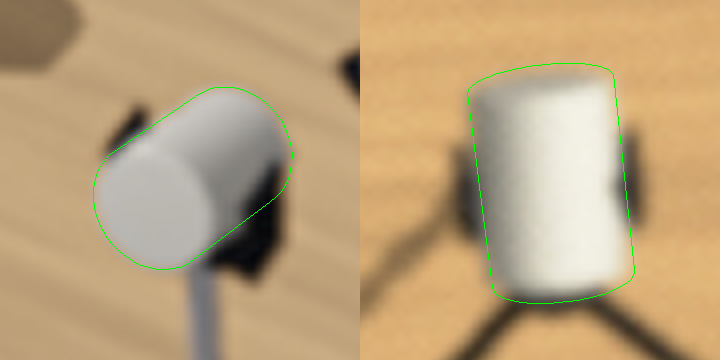

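The fit says yaw is about +0.1 and tilt about 0.3–0.5, but two far views leave it loose. I'll take a close wrist view from the side.

Emit:
{"method": "apply_moves", "body": {
  "targets": [
    {"tx":0,"ty":0.045,"tz":0.01,"spin":0},
    {"tx":0,"ty":0.09,"tz":0.02,"spin":0},
    {"tx":0,"ty":0.135,"tz":0.03,"spin":0},
    {"tx":0,"ty":0.18,"tz":0.03,"spin":0},
    {"tx":0,"ty":0.225,"tz":0.03,"spin":0},
    {"tx":0.0,"ty":0.27,"tz":0.03,"spin":0},
    {"tx":0.0,"ty":0.315,"tz":0.03,"spin":0},
    {"tx":0.0,"ty":0.36,"tz":0.03,"spin":0}
  ]
}}

```text
t: 14.2
ee_pos: [439.0, 197.0, 295.7]
orientation: [-0.071, 3.14, 0.0]
ft_force: [0.7, -0.1, -0.4]
width: 87.7
grasp_force: 0.0
```

Emit:
{"method": "apply_moves", "body": {
  "targets": [
    {"tx":0.03,"ty":0.03,"tz":0,"spin":0},
    {"tx":0.08,"ty":0.03,"tz":0,"spin":0},
    {"tx":0.13,"ty":0.03,"tz":0,"spin":0},
    {"tx":0.18,"ty":0.03,"tz":0,"spin":0},
    {"tx":0.23,"ty":0.03,"tz":0,"spin":0},
    {"tx":0.27,"ty":0.03,"tz":0,"spin":0},
    {"tx":0.31,"ty":0.03,"tz":0,"spin":0},
    {"tx":0.34,"ty":0.03,"tz":0,"spin":0}
  ]
}}

```text
t: 15.0
ee_pos: [781.3, 224.5, 294.3]
orientation: [0.07, -3.14, 0.0]
ft_force: [0.4, -1.1, 0.5]
width: 88.1
grasp_force: 0.0
```

Emit:
{"method": "apply_moves", "body": {
  "targets": [
    {"tx":0,"ty":0,"tz":0,"spin":0},
    {"tx":0,"ty":0,"tz":0,"spin":0},
    {"tx":0,"ty":0,"tz":0,"spin":0},
    {"tx":0,"ty":0,"tz":0,"spin":0},
    {"tx":0,"ty":0,"tz":0,"spin":0},
    {"tx":0,"ty":0,"tz":0,"spin":0},
    {"tx":0,"ty":0,"tz":0,"spin":0},
    {"tx":0,"ty":0,"tz":0,"spin":0}
  ]
}}

```text
t: 15.8
ee_pos: [778.9, 225.1, 295.9]
orientation: [-0.071, 3.141, -0.0]
ft_force: [-0.5, -0.0, 0.3]
width: 88.4
grasp_force: 0.0
```

```bash
python3 - <<'E'
from look import *
C=look('w8',[('lens',250),('tripod',0)],[('webcam',260)])
E
```

```text
tcp [778.9 225.1 295.9] yaxis deg 92.5934881886934 z [ 0.  0. -1.] w 88.39515905102898 0.0 15.8
lens [54.6 60.9] 0.71 at z 250 [691.3  73.6]
tripod [198.  110.7] 0.92 at z 0 [718.5  70.9]
webcam outline 0.68 [0.0, 41.7, 97.9, 174.1] centre [718.1  72. ] corners [751.3  34.5] [681.7  54.7] [684.5 107.1] [754.9  91.6]
```

View pics/w8.png

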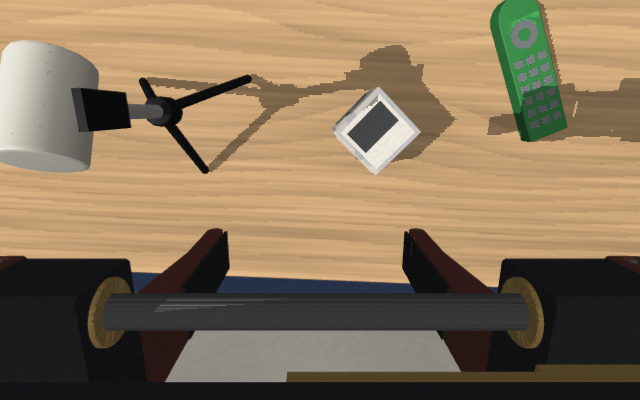

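The lens end of the webcam is at the top left (row 41–60) and its back end at row 172, with the tripod's axis at (165,110). I'll fit the cylinder to this view plus the scene and top views.

```bash
cat > fit2.py <<'E'
from fit import *
im=cv2.cvtColor(cv2.imread('pics/w8.png'),cv2.COLOR_BGR2HSV); m=np.zeros((400,640),np.uint8)
m[30:185,0:110]=(im[30:185,0:110,1]<60)&(im[30:185,0:110,2]>70)
nl,l,st,_=cv2.connectedComponentsWithStats(m); j=1+st[1:,4].argmax(); m=(l==j).astype(np.uint8); print(st[j])
def hull(m):
    h=cv2.convexHull(np.argwhere(m)[:,::-1].astype(np.int32)); o=np.zeros_like(m); cv2.fillPoly(o,[h],1); return o
A=np.load('w8.npz'); data=[((A['K'],A['R'],A['t']),hull(m)),(cam('scene'),hull(np.load('m_scene.npy'))),(cam('top'),hull(np.load('m_top.npy')))]
def iou(C,m,p,S=6):
    b=np.argwhere(m)[:,::-1]; lo=np.maximum(b.min(0)-15,0); hi=b.max(0)+15
    M=cv2.resize(m[lo[1]:hi[1],lo[0]:hi[0]],None,fx=S,fy=S,interpolation=cv2.INTER_NEAREST)
    c,d=ends(p); u=np.cross(d,[0,0,1]);u/=np.linalg.norm(u);v=np.cross(u,d); a=np.linspace(0,2*np.pi,48)
    P=np.float32([proj(C,c+s*d+22*(np.cos(t)*u+np.sin(t)*v)) for s in(-p[5],30) for t in a])
    h=cv2.convexHull(P)[:,0]; r=np.zeros_like(M); cv2.fillPoly(r,[((h+.5-lo)*S).round().astype(int)],1)
    return (M&r).sum()/((M|r).sum())
sc=np.array([5,5,5,.15,.15,2.])
def run(data,p0):
    f=lambda q:-sum(iou(C,m,q*sc) for C,m in data)
    best=None
    for y0 in (0,.1,.2):
      for t0 in(.1,.35,.6):
        x0=np.r_[p0,y0,t0,30]/sc; s=np.vstack([x0]+[x0+e for e in np.eye(6)])
        q=minimize(f,x0,method='Nelder-Mead',options=dict(initial_simplex=s,maxiter=500,xatol=.005,fatol=1e-4))
        if best is None or q.fun<best.fun: best=q
    return best.x*sc,[round(iou(C,m,best.x*sc),3) for C,m in data]
E
python3 - <<'E'
from fit2 import *
np.set_printoptions(precision=3,suppress=True)
for dd in (data,data[:1]+data[2:],data[:2]): print(run(dd,(718,71.5,260)))
E
```

```text
[    0    40    99   133 10682]Traceback (most recent call last):
  File "<stdin>", line 3, in <module>
  File "fit2.py", line 22, in run
    q=minimize(f,x0,method='Nelder-Mead',options=dict(initial_simplex=s,maxiter=500,xatol=.005,fatol=1e-4))
    res = _minimize_neldermead(fun, x0, args, callback, bounds=bounds,
                               **options)
    fsim[k] = func(sim[k])
              ~~~~^^^^^^^^
    fx = function(np.copy(x), *(wrapper_args + args))
  File "fit2.py", line 17, in <lambda>
    f=lambda q:-sum(iou(C,m,q*sc) for C,m in data)
                ~~~^^^^^^^^^^^^^^^^^^^^^^^^^^^^^^^
  File "fit2.py", line 17, in <genexpr>
    f=lambda q:-sum(iou(C,m,q*sc) for C,m in data)
                    ~~~^^^^^^^^^^
  File "fit2.py", line 11, in iou
    c,d=ends(p); u=np.cross(d,[0,0,1]);u/=np.linalg.norm(u);v=np.cross(u,d); a=np.linspace(0,2*np.pi,48)
        ~~~~^^^
  File "fit.py", line 4, in ends
    x,y,z,yaw,tilt=p; d=np.array([np.cos(tilt)*np.cos(yaw),np.cos(tilt)*np.sin(yaw),np.sin(tilt)]) # into webcam: up when looking down
    ^^^^^^^^^^^^^^
ValueError: too many values to unpack (expected 5)
```

```bash
sed -i 's/ends(p); u/ends(p[:5]); u/' fit2.py; time timeout 500 python3 - <<'E'
from fit2 import *
np.set_printoptions(precision=3,suppress=True)
for dd in (data,data[:1]+data[2:],data[:2]): print(run(dd,(718,71.5,260)))
E
```

```text
[    0    40    99   133 10682]
(array([717.981,  70.812, 255.966,   0.117,   0.471,  28.394]), [np.float64(0.987), np.float64(0.802), np.float64(0.905)])
(array([717.656,  71.659, 257.489,   0.088,   0.453,  27.912]), [np.float64(0.986), np.float64(0.914)])
(array([718.062,  71.087, 256.639,   0.131,   0.48 ,  28.222]), [np.float64(0.988), np.float64(0.803)])
real	0m35.789s
user	0m34.448s
sys	0m10.957s
```

The webcam's tilt is about 0.46 rad and its yaw about +0.10. Its lens is near (690,68,245), which puts the nose target near (600,59,200). The tool always points down, so I'll pitch the remote in the grip by pressing its nose on the toy's fixed post tip. First I look at the remote again.

Emit:
{"method": "apply_moves", "body": {
  "targets": [
    {"tx":-0.04,"ty":0.01,"tz":0,"spin":0},
    {"tx":-0.08,"ty":0.02,"tz":0,"spin":0},
    {"tx":-0.12,"ty":0.03,"tz":-0.02,"spin":0},
    {"tx":-0.16,"ty":0.045,"tz":-0.05,"spin":0},
    {"tx":-0.2,"ty":0.06,"tz":-0.08,"spin":0},
    {"tx":-0.22,"ty":0.065,"tz":-0.1,"spin":0},
    {"tx":-0.22,"ty":0.065,"tz":-0.1,"spin":0},
    {"tx":-0.22,"ty":0.065,"tz":-0.1,"spin":0}
  ]
}}

```text
t: 16.8
ee_pos: [559.7, 290.4, 196.3]
orientation: [-0.072, 3.14, 0.0]
ft_force: [0.8, -0.3, 0.7]
width: 88.0
grasp_force: 0.0
```

```bash
python3 - <<'E'
from look import *
C=look('w9',[('remote',0),('nose',11)],[('remote',22)])
E
```

```text
tcp [559.7 290.4 196.3] yaxis deg 92.63538825898534 z [ 0.  0. -1.] w 87.99128941897978 0.0 16.8
remote [319.2  90.2] 0.91 at z 0 [472.9 289.7]
remote [478.1 265.4] 0.89 at z 0 [652.7 477.6]
nose [457.9 199.4] 0.87 at z 11 [574.9 438.7]
nose [27.  36.5] 0.69 at z 11 [438.5  17. ]
remote outline 0.57 [444.7, 196.8, 506.9, 290.2] centre [621.4 459.8] corners [578.7 410.8] [559.2 456.9] [662.6 510.1] [685.  461.2]
```

```bash
python3 - <<'E'
from look import *
A=np.load('w9.npz');C=(A['K'],A['R'],A['t']); im=cv2.imread('pics/w9.png'); g=im.max(2)
m=np.zeros((400,640),np.uint8); m[0:232,250:400]=g[0:232,250:400]<75
m=cv2.morphologyEx(m,cv2.MORPH_CLOSE,np.ones((15,15)))
nl,l,st,ce=cv2.connectedComponentsWithStats(m); print(st)
j=1+st[1:,4].argmax(); q=np.argwhere(l==j)[:,::-1].astype(np.float32)
P=np.array([atz(C,u,22)[:2] for u in q]); r=cv2.minAreaRect(P.astype(np.float32)); print(r, cv2.boxPoints(r))
c=P.mean(0); w,v=np.linalg.eigh(np.cov(P.T)); print(c,v[:,1],np.arctan2(v[1,1],v[0,1]))
for row in (40,80,120,150,180): 
    u=q[q[:,1]==row,0]; print(row,u.min(),u.max(),atz(C,((u.min()+u.max())/2,row),22)) if len(u) else 0
E
```

```text
[[     0      0    640    400 247100]
 [   293      0     55    180   8900]]
((478.1109619140625, 291.2710876464844), (159.6743621826172, 47.71952438354492), 3.489835739135742) [[397.  310.2]
 [399.9 262.6]
 [559.3 272.3]
 [556.3 319.9]]
[470.8 291. ] [-1.  -0.1] -3.072865271007622
40 294.0 346.0 [431.  288.1  22. ]
80 296.0 346.0 [465.  290.7  22. ]
120 297.0 346.0 [500.9 293.   22. ]
150 298.0 346.0 [529.2 294.9  22. ]
```

Emit:
{"method": "apply_moves", "body": {
  "targets": [
    {"tx":-0.03,"ty":0.0,"tz":-0.01,"spin":1.2},
    {"tx":-0.06,"ty":0.0,"tz":-0.04,"spin":1.2},
    {"tx":-0.087,"ty":0.0005,"tz":-0.08,"spin":1.2},
    {"tx":-0.087,"ty":0.0005,"tz":-0.12,"spin":1.2},
    {"tx":-0.087,"ty":0.0005,"tz":-0.14,"spin":1.2},
    {"tx":-0.087,"ty":0.0005,"tz":-0.15,"spin":1.2},
    {"tx":-0.087,"ty":0.0005,"tz":-0.15,"spin":1.2},
    {"tx":-0.087,"ty":0.0005,"tz":-0.15,"spin":1.2}
  ]
}}

```text
t: 17.8
ee_pos: [473.4, 290.9, 46.6]
orientation: [-0.103, 3.138, 0.001]
ft_force: [-0.0, 0.5, 0.4]
width: 88.2
grasp_force: 0.0
```

Emit:
{"method": "apply_moves", "body": {
  "targets": [
    {"tx":0,"ty":0,"tz":-0.01,"spin":0},
    {"tx":0,"ty":0,"tz":-0.02,"spin":0},
    {"tx":0,"ty":0,"tz":-0.03,"spin":0},
    {"tx":0,"ty":0,"tz":-0.037,"spin":0},
    {"tx":0,"ty":0,"tz":-0.042,"spin":0},
    {"tx":0,"ty":0,"tz":-0.042,"spin":0},
    {"tx":0,"ty":0,"tz":-0.042,"spin":0},
    {"tx":0,"ty":0,"tz":-0.042,"spin":0}
  ]
}}

```text
t: 18.6
ee_pos: [472.3, 290.7, 3.9]
orientation: [-0.104, 3.139, 0.0]
ft_force: [0.5, 0.6, 0.0]
width: 87.8
grasp_force: 0.0
```

Emit:
{"method": "apply_moves", "body": {
  "targets": [
    {"tx":0,"ty":0,"tz":0,"spin":0},
    {"tx":0,"ty":0,"tz":0,"spin":0},
    {"tx":0,"ty":0,"tz":0,"spin":0},
    {"tx":0,"ty":0,"tz":0,"spin":0},
    {"tx":0,"ty":0,"tz":0,"spin":0},
    {"tx":0,"ty":0,"tz":0,"spin":0},
    {"tx":0,"ty":0,"tz":0,"spin":0},
    {"tx":0,"ty":0,"tz":0,"spin":0}
  ],
  "gripper": 1
}}

```text
t: 19.4
ee_pos: [472.1, 290.6, 3.7]
orientation: [-0.104, 3.14, 0.0]
ft_force: [0.0, 0.5, 1.3]
width: 48.2
grasp_force: 30.0
```

Emit:
{"method": "apply_moves", "body": {
  "targets": [
    {"tx":0,"ty":0,"tz":0.03,"spin":0},
    {"tx":0,"ty":0,"tz":0.07,"spin":0},
    {"tx":0,"ty":-0.01,"tz":0.11,"spin":0},
    {"tx":0,"ty":-0.03,"tz":0.14,"spin":0},
    {"tx":0,"ty":-0.06,"tz":0.16,"spin":1},
    {"tx":0,"ty":-0.1,"tz":0.17,"spin":2},
    {"tx":0,"ty":-0.14,"tz":0.17,"spin":2},
    {"tx":0,"ty":-0.18,"tz":0.17,"spin":2}
  ]
}}

```text
t: 20.2
ee_pos: [471.8, 109.2, 174.1]
orientation: [-0.16, 3.137, -0.0]
ft_force: [0.3, 0.1, -1.0]
width: 47.8
grasp_force: 30.0
```

Emit:
{"method": "apply_moves", "body": {
  "targets": [
    {"tx":0,"ty":-0.045,"tz":0,"spin":0},
    {"tx":0,"ty":-0.09,"tz":0,"spin":0},
    {"tx":0,"ty":-0.135,"tz":0,"spin":0},
    {"tx":0,"ty":-0.18,"tz":0,"spin":0},
    {"tx":0,"ty":-0.22,"tz":0,"spin":0},
    {"tx":0,"ty":-0.26,"tz":0,"spin":0},
    {"tx":0,"ty":-0.3,"tz":0,"spin":0},
    {"tx":0.003,"ty":-0.33,"tz":0,"spin":0}
  ]
}}

```text
t: 21.0
ee_pos: [474.3, -221.6, 173.5]
orientation: [0.157, -3.137, -0.0]
ft_force: [0.3, 0.9, -1.4]
width: 47.9
grasp_force: 30.0
```

Emit:
{"method": "apply_moves", "body": {
  "targets": [
    {"tx":0,"ty":-0.015,"tz":-0.01,"spin":0},
    {"tx":0,"ty":-0.03,"tz":-0.02,"spin":0},
    {"tx":0,"ty":-0.032,"tz":-0.03,"spin":0},
    {"tx":0,"ty":-0.032,"tz":-0.04,"spin":0},
    {"tx":0,"ty":-0.032,"tz":-0.04,"spin":0},
    {"tx":0,"ty":-0.032,"tz":-0.04,"spin":0},
    {"tx":0,"ty":-0.032,"tz":-0.04,"spin":0},
    {"tx":0.0,"ty":-0.032,"tz":-0.04,"spin":0}
  ]
}}

```text
t: 21.8
ee_pos: [475.5, -251.2, 134.2]
orientation: [-0.16, 3.137, -0.001]
ft_force: [0.1, -0.4, -1.4]
width: 48.0
grasp_force: 30.0
```

```bash
python3 - <<'E'
from look import *
C=look('w10',[('ring',63),('toy',0)])
E
```

```text
tcp [ 475.5 -251.2  134.2] yaxis deg 95.8284512061021 z [ 0. -0. -1.] w 48.02907746101212 29.999576210975647 21.8
```

View pics/w10.png

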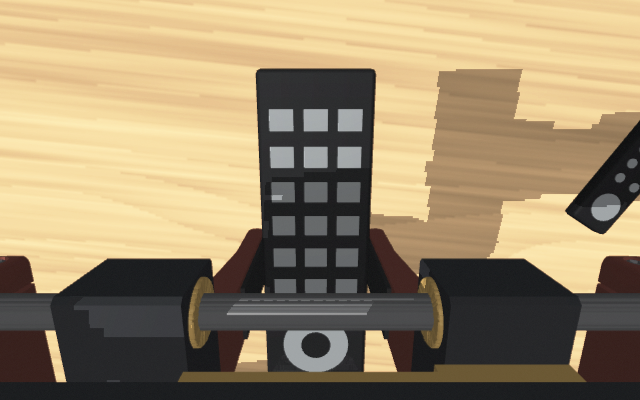

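The remote is held level and straight in the grip, keys up, its tail edge from (256,70) to (376,70). Now I lower it so the post tip presses the nose up.

Emit:
{"method": "apply_moves", "body": {
  "targets": [
    {"tx":0,"ty":0,"tz":-0.015,"spin":0},
    {"tx":0,"ty":0,"tz":-0.022,"spin":0},
    {"tx":0,"ty":0,"tz":-0.026,"spin":0},
    {"tx":0,"ty":0,"tz":-0.029,"spin":0},
    {"tx":0,"ty":0,"tz":-0.032,"spin":0},
    {"tx":0,"ty":0,"tz":-0.035,"spin":0},
    {"tx":0,"ty":0,"tz":-0.038,"spin":0},
    {"tx":0,"ty":0,"tz":-0.04,"spin":0}
  ]
}}

```text
t: 22.75
ee_pos: [474.5, -251.4, 93.9]
orientation: [0.159, -3.137, -0.001]
ft_force: [-5.0, 1.1, 5.3]
width: 47.9
grasp_force: 30.0
```

```bash
cat > pitch.py <<'E'
from look import *
def tail(im):
    g=im.max(2); m=np.zeros((400,640),np.uint8); m[0:225,215:425]=g[0:225,215:425]<75
    m=cv2.morphologyEx(m,cv2.MORPH_CLOSE,np.ones((21,21)))
    nl,l,st,_=cv2.connectedComponentsWithStats(m); cand=[j for j in range(1,nl) if l[215:225,320].tolist().count(j) or st[j,4]>3000]; j=max(cand,key=lambda j:st[j,4])
    out=[]; q=l==j; top=st[j,1]
    for r in (top,top+4,top+8,top+20,top+40):
        u=np.nonzero(q[r])[0]; out.append((int(r),int(u.min()),int(u.max())))
    return out
def predict(C,p,yaw,th,s0=0.,b=85.,h=12.7,up=9.):
    d=np.array([np.cos(th)*np.cos(yaw),np.cos(th)*np.sin(yaw),np.sin(th)]);y=np.array([-np.sin(yaw),np.cos(yaw),0]);z=np.cross(d,y)
    G=np.array(p)+[0,0,up]
    return [proj(C,G-b*d+(22-h)*z+k*24*y) for k in(1,-1)]+[proj(C,G-b*d-h*z)]
E
cat > m.py <<'E'
from pitch import *
o=ctrl.get_obs();p=o['ee_pos'];R=cv2.Rodrigues(np.array(o['orientation'],float))[0]
yaw=np.arctan2(R[1,1],R[0,1])-np.pi/2; C=cam('wrist'); im=ctrl.get_image('wrist'); cv2.imwrite('pics/wp%d.png'%int(o['t']*100),im[:,:,::-1])
print(p,'yaw',yaw,o['ft_force'],o['width'],o['t'])
print(tail(im))
for th in(0,.1,.2,.3,.4,.5,.6): print(th,*[np.round(x) for x in predict(C,p,yaw,th)])
E
python3 m.py; python3 -c "
from pitch import *
print(tail(cv2.imread('pics/w10.png')));A=np.load('w10.npz');print(predict((A['K'],A['R'],A['t']),(475.5,-251.2,134.2),.1017,0))"
```

```text
[ 474.5 -251.4   93.9] yaw 0.10104516364542815 [-5.   1.1  5.3] 47.91979150525701 22.75
[(72, 332, 364), (76, 262, 368), (80, 262, 368), (92, 262, 368), (112, 262, 368)]
0 [378.  64.] [255.  64.] [316.  70.]
0.1 [374.  65.] [258.  65.] [316.  76.]
0.2 [371.  68.] [262.  68.] [316.  83.]
0.3 [368.  73.] [264.  73.] [316.  91.]
0.4 [365.  80.] [267.  80.] [316.  99.]
0.5 [363.  87.] [269.  87.] [316. 108.]
0.6 [361.  95.] [271.  95.] [316. 118.]
[(69, 260, 371), (73, 256, 374), (77, 256, 374), (89, 257, 374), (109, 258, 373)]
[array([377.8,  63.6]), array([254.8,  63.6]), array([316.2,  70. ])]
```

Emit:
{"method": "apply_moves", "body": {
  "targets": [
    {"tx":0,"ty":0,"tz":-0.003,"spin":0},
    {"tx":0,"ty":0,"tz":-0.006,"spin":0},
    {"tx":0,"ty":0,"tz":-0.009,"spin":0},
    {"tx":0,"ty":0,"tz":-0.012,"spin":0},
    {"tx":0,"ty":0,"tz":-0.014,"spin":0},
    {"tx":0,"ty":0,"tz":-0.016,"spin":0},
    {"tx":0,"ty":0,"tz":-0.016,"spin":0},
    {"tx":0,"ty":0,"tz":-0.016,"spin":0}
  ]
}}

```text
t: 23.6
ee_pos: [475.5, -251.7, 77.7]
orientation: [-0.159, 3.137, -0.001]
ft_force: [-0.3, 1.4, 2.1]
width: 47.8
grasp_force: 30.0
```

```bash
sed -i 's/b=85\./b=83./' pitch.py; python3 m.py
```

```text
[ 475.5 -251.7   77.7] yaw 0.1010157164040848 [-0.3  1.4  2.1] 47.75255513576464 23.6
[(88, 271, 361), (92, 268, 362), (96, 268, 362), (108, 268, 363), (128, 267, 363)]
0 [378.  69.] [255.  69.] [316.  75.]
0.1 [374.  70.] [258.  70.] [316.  80.]
0.2 [371.  73.] [262.  73.] [316.  87.]
0.3 [368.  78.] [264.  78.] [316.  94.]
0.4 [366.  83.] [267.  83.] [316. 103.]
0.5 [363.  90.] [269.  90.] [316. 111.]
0.6 [361.  98.] [271.  98.] [316. 121.]
```

Emit:
{"method": "apply_moves", "body": {
  "targets": [
    {"tx":0,"ty":0,"tz":0.015,"spin":0},
    {"tx":0,"ty":0,"tz":0.03,"spin":0},
    {"tx":0,"ty":0,"tz":0.045,"spin":0},
    {"tx":0,"ty":0,"tz":0.06,"spin":0},
    {"tx":0,"ty":0,"tz":0.07,"spin":0},
    {"tx":0,"ty":0.0,"tz":0.076,"spin":0},
    {"tx":0,"ty":0.0,"tz":0.076,"spin":0},
    {"tx":0,"ty":0.0,"tz":0.076,"spin":0}
  ]
}}

```text
t: 24.45
ee_pos: [474.8, -251.3, 153.2]
orientation: [0.158, -3.137, -0.001]
ft_force: [0.7, 0.0, -1.1]
width: 48.0
grasp_force: 30.0
```

```bash
python3 m.py; python3 - <<'E'
from look import *
for n in('scene','top'):
    ctrl.get_image(n); C=cam(n)
    for d in ctrl.pinpoint('ring',n)[:3]: print(n,np.array(d['uv']),round(d['score'],2),'exp',proj(C,(539.6,-244.8,63)))
E
```

```text
[ 474.8 -251.3  153.2] yaw 0.10096268935796604 [ 0.7  0.  -1.1] 47.97983073031999 24.45
[(88, 270, 360), (92, 268, 362), (96, 268, 362), (108, 267, 362), (128, 267, 363)]
0 [378.  69.] [255.  69.] [316.  75.]
0.1 [374.  70.] [258.  70.] [316.  80.]
0.2 [371.  73.] [262.  73.] [316.  87.]
0.3 [368.  78.] [264.  78.] [316.  94.]
0.4 [366.  83.] [267.  83.] [316. 103.]
0.5 [363.  90.] [269.  90.] [316. 112.]
0.6 [361.  98.] [271.  98.] [316. 121.]
scene [352.6 226.5] 0.78 exp [245.  166.7]
scene [242.9 163.6] 0.69 exp [245.  166.7]
scene [194.7 199.2] 0.4 exp [245.  166.7]
top [296.3 240.7] 0.77 exp [446.7 230.8]
top [449.  228.9] 0.64 exp [446.7 230.8]
```

Emit:
{"method": "apply_moves", "body": {
  "targets": [
    {"tx":0,"ty":0.03,"tz":0,"spin":0},
    {"tx":0,"ty":0.07,"tz":0,"spin":0},
    {"tx":0,"ty":0.115,"tz":0,"spin":0},
    {"tx":0,"ty":0.16,"tz":0,"spin":0},
    {"tx":0,"ty":0.205,"tz":0,"spin":0},
    {"tx":0,"ty":0.25,"tz":0,"spin":0},
    {"tx":0,"ty":0.28,"tz":0,"spin":0},
    {"tx":0,"ty":0.302,"tz":0,"spin":0}
  ]
}}

```text
t: 25.5
ee_pos: [474.8, 52.6, 153.6]
orientation: [0.161, -3.137, -0.0]
ft_force: [0.2, -0.5, -1.4]
width: 48.1
grasp_force: 30.0
```

Emit:
{"method": "apply_moves", "body": {
  "targets": [
    {"tx":0.005,"ty":0,"tz":0,"spin":0},
    {"tx":0.012,"ty":0,"tz":0,"spin":0},
    {"tx":0.02,"ty":0,"tz":0,"spin":0},
    {"tx":0.028,"ty":0,"tz":0,"spin":0},
    {"tx":0.036,"ty":0,"tz":0,"spin":0},
    {"tx":0.042,"ty":0,"tz":0,"spin":0},
    {"tx":0.047,"ty":0,"tz":0,"spin":0},
    {"tx":0.047,"ty":0,"tz":0,"spin":0}
  ]
}}

```text
t: 26.3
ee_pos: [522.8, 50.4, 153.6]
orientation: [-0.158, 3.137, -0.0]
ft_force: [-0.5, 0.2, -1.4]
width: 47.7
grasp_force: 30.0
```

```bash
python3 m.py; python3 - <<'E'
from look import *
obs={}
a=np.linspace(0,2*np.pi,60)
for n in('scene','top'):
    ctrl.get_image(n); C=cam(n)
    for k in('nose','lens'):
        for d in ctrl.pinpoint(k,n)[:3]: print(n,k,np.array(d['uv']),round(d['score'],2))
    print('exp nose',proj(C,(600.6,58.4,199.5)),'lens',proj(C,(689.5,68.2,244.2)))
    e=np.array([proj(C,(539.6+31*np.cos(t),-244.8+31*np.sin(t),z)) for t in a for z in(63,87)]); print('exp ring box',e.min(0),e.max(0))
    for d in ctrl.outline_of('ring',n)[:3]: print('ring',round(d['score'],2),d['box'])
    for d in ctrl.outline_of('remote',n)[:3]: print('remote',round(d['score'],2),d['box'])
E
```

```text
[522.8  50.4 153.6] yaw 0.10067842512261249 [-0.5  0.2 -1.4] 47.70709551025342 26.3
[(15, 287, 289), (19, 284, 296), (23, 282, 301), (35, 275, 319), (55, 264, 315)]
0 [378.  69.] [255.  69.] [316.  75.]
0.1 [374.  70.] [258.  70.] [316.  80.]
0.2 [371.  73.] [262.  73.] [316.  87.]
0.3 [368.  77.] [264.  77.] [316.  94.]
0.4 [366.  83.] [267.  83.] [316. 103.]
0.5 [363.  90.] [269.  90.] [316. 111.]
0.6 [361.  98.] [271.  98.] [316. 121.]
scene nose [309.4 186.8] 0.9
scene nose [422.2 274.9] 0.68
scene lens [295.  203.8] 0.83
exp nose [309.8 188. ] lens [295.4 199.7]
exp ring box [235.  155.4] [254.1 173.4]
ring 0.85 [346.1, 216.7, 366.9, 231.9]
ring 0.67 [233.3, 152.4, 255.7, 172.1]
ring 0.32 [279.0, 196.7, 304.5, 217.2]
remote 0.93 [415.1, 272.4, 435.1, 332.1]
remote 0.89 [306.8, 171.6, 340.8, 192.4]
top nose [207.8 225.1] 0.76
top nose [339.1 206.4] 0.71
top lens [329.6 169.7] 0.8
exp nose [338.4 206.6] lens [333.7 168.8]
exp ring box [435.6 219.1] [460.2 241.9]
ring 0.74 [282.2, 232.6, 309.2, 254.2]
ring 0.72 [438.9, 218.5, 461.3, 244.7]
ring 0.31 [424.6, 218.3, 457.1, 253.1]
remote 0.86 [329.4, 207.6, 355.7, 271.0]
remote 0.86 [174.2, 174.8, 215.3, 227.1]
```

The nose shows at scene (309,187) against an expected (310,188), and at top (339,206) against (338,207). The ring's boxes match its seat. I'll let the arm settle, then hand in.

Emit:
{"method": "apply_moves", "body": {
  "targets": [
    {"tx":0,"ty":0,"tz":0,"spin":0},
    {"tx":0,"ty":0,"tz":0,"spin":0},
    {"tx":0,"ty":0,"tz":0,"spin":0},
    {"tx":0,"ty":0,"tz":0,"spin":0},
    {"tx":0,"ty":0,"tz":0,"spin":0},
    {"tx":0,"ty":0,"tz":0,"spin":0},
    {"tx":0,"ty":0,"tz":0,"spin":0},
    {"tx":0,"ty":0,"tz":0,"spin":0}
  ]
}}

```text
t: 27.65
ee_pos: [522.1, 50.6, 153.7]
orientation: [-0.159, 3.138, 0.0]
ft_force: [-0.3, -0.1, -1.7]
width: 47.8
grasp_force: 30.0
```

```bash
python3 -c "
from workcell import ctrl
print(ctrl.close_job())"
```

```text
the job is handed in; nothing more can be done
None
```

The job is handed in at about 28 s, with no verdict returned: by my measurements the ring is seated on the post and let go, and the long remote is held still, keys up and pitched about 0.46 rad, its nose about 10 cm in front of the webcam's lens.

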